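# Kit the tray for one glass clamp

### The arm

A 6-joint arm with a two-finger parallel gripper is mounted at the origin on the work surface. World frame = base frame: x ahead of the robot, y to its left, z up, the work surface at z = 0. Lengths are in m, angles in rad, forces in N, time in s.
With the tool pointing down it reaches from about 0.35 to 0.975 m from the base axis. Payload 7.1 kg.
Tool frame: the origin (TCP) lies on the centre line of the jaws, within the pads' length; the fingertips stand finger_overhang ahead of it and the grasp point (between the pads) lies 3 mm ahead of it (finger_overhang is the distance from the TCP to the fingertips, in m); z points along the fingers, y is the line along which they close (so a half turn about z gives the same grasp; the last joint's range is limited). The gripper opens to 88 mm and grips with 3 to 60 N. Pads are 20 mm wide; open, the fingers measure 115 mm over their backs; the gripper's body (75 mm by 178 mm) begins 61 mm behind the grasp point.
Start: joints at [1.273, 0.423, 1.63, -0, 1.089, -0.019], TCP at [0.172, 0.601, 0.245] pointing down, gripper open.
Joint ranges: [-3, 3], [-0.9, 2.11], [0.09, 2.58], [-1.31, 4.45], [0.11, 2.69], [-2.54, 2.54]. Speed limits (rad/s): [2.39, 2.39, 3.01, 3.14, 3.14, 3.14].

### API

Orientations are given as a unit quaternion [w, x, y, z].
In Python, from station import observe, grab_frame, job_done, finger_overhang gives the robot as it stands.
- The arm moves only by the tool pendant, called after "Call:" by a JSON object that holds its "api" and its "payload". Schema: {"type":"object","properties":{"increments":{"type":"object","properties":{"offsets":{"type":"array","items":{"type":"array","items":{"type":"number"},"minItems":7,"maxItems":7},"minItems":1,"maxItems":20}},"additionalProperties":false,"required":["offsets"]},"only":{"type":"string"},"quiet":{"type":"boolean"},"lines":{"type":"string"}},"required":["increments"],"additionalProperties":false}. increments is an object whose key "offsets" holds a list of rows, 1 to 20 of them, each of 7 numbers: dx, dy, dz in fractions of the full range, 1 being 0.4 m, then a rotation vector rx, ry, rz in fractions of the full range, 1 being 45 degrees, then the opening from 0.0 (shut) to 1.0 (fully open); each row shifts and turns the commanded pose from where the row before left it, along the tool's axes as they then stand; what a row does not reach is not made up. A row lasts 1/10 s, in which the tool goes at most 0.05 m and 0.15 rad, less where a joint would pass 70% of its speed; a pose out of reach is approached as far as the arm can. The fingers move at their own pace and stop on an object; the grip force is fixed at half the most. Time passes only in rows, so rows that do not move let the fingers close. The tool returns the time, the measured TCP pose, the force, the opening and the grip force at its end. only (a regular expression) keeps the lines of the reply that match it, lines (a string "A,B") keeps lines A to B, and quiet returns only ok. A shift or turn number past 1, either way, is cut back to 1. Input that does not fit is refused with a message, and nothing moves.
- observe(): the state, without advancing time (a new reading comes with each control period).
- grab_frame(name): name is "side" or "top"; returns a dict with "pixels" (400x640x3 uint8, red, green, blue), "range_z" (400x640 float32, m along the optical axis (not along the pixel's ray), 0 where there is no reading), "intrinsics" (3x3 intrinsics, pixels), "dist_coeffs" ([k1, k2, p1, p2, k3] as OpenCV has them; the pictures are not rectified), "R" (3x3) and "t" (3): a world point X has camera coordinates R X + t. Camera axes: x right, y down, z forward; pixel columns grow to the right and rows downward; lengths in m; the calibration is good to about 2 mm. A picture is of the moment at which its call begins.
- job_done(): hands the job in; it is judged then, once.
The state is a dict: "clock": time; "joint_pos": joint angles; "dq": joint speeds; "joint_efforts": joint torques, N m; "tcp_pos": TCP position; "orientation": TCP orientation; "ft_force": force on the tool from outside, world axes, zero at the start; "ft_torque": the same for the moment, N m; "finger_gap": opening from 0.0 (shut) to 1.0 (fully open); "grip_force": force on a finger pad.
Only numpy, scipy, OpenCV 4.12 (cv2) and the standard library are available. Lean on these libraries where they do the work, as an engineer would, in place of code of your own. Each camera call takes 0.05 s, during which the arm holds its last target. There are 200 camera calls.

### The job

Make up the fitted grey tray with the hardware for one glass clamp: lay the oblong two-hole back plate flat in the wide rectangular recess with the glass clamp sitting flat and squarely on top of it, stand the thick round standoff upright in the round recess, and lay the black setting block flat in the narrow recess. The long sides of the plate, clamp and block run along those of their recesses. Leave the square plate and the thin standoff where they are on the bench; they belong to another job.

Things in the scene. Friction and masses are not known exactly. Their poses are not given: they have to be found in the camera images.
- tray: Grey plastic tray with low sides, fixed to the bench, 112 mm (its x) by 312 mm (its y), sides 20 mm high, walls and floor 5 mm thick. It holds the three plywood squares in a row along its y, 100 mm from centre to centre, in any order. Origin: centre of its underside, on the bench.
- nest_wide: Plywood square 96 x 96 mm, 12 mm thick, fixed in the tray, with its underside 5 mm above the bench. Origin: centre of its underside, z up. In its top is a recess 4 mm deep (recess floor at z = 8 mm, rim at z = 12 mm in its frame) with a dark floor, centred: a wide rectangle, 60 mm along its x and 84 mm along its y. For the back plate with the glass clamp on top of it.
- nest_round: Plywood square 96 x 96 mm, 12 mm thick, fixed in the tray, with its underside 5 mm above the bench. Origin: centre of its underside, z up. In its top is a recess 4 mm deep (recess floor at z = 8 mm, rim at z = 12 mm in its frame) with a dark floor, centred: a round one, 58 mm in diameter. For the thick standoff.
- nest_narrow: Plywood square 96 x 96 mm, 12 mm thick, fixed in the tray, with its underside 5 mm above the bench. Origin: centre of its underside, z up. In its top is a recess 4 mm deep (recess floor at z = 8 mm, rim at z = 12 mm in its frame) with a dark floor, centred: a narrow rectangle, 38 mm along its x and 80 mm along its y. For the setting block.
- back_plate: Loose steel plate, oblong, lying flat, 46 mm (its x) by 70 mm (its y) by 12 mm thick, with two dark screw-hole marks. About 0.22 kg. Origin: centre of its underside, z up. Either way round is right.
- glass_clamp: Loose steel clamp, 0.28 kg: flat foot 54 mm (its x) by 78 mm (its y), 8 mm thick, carrying two upright jaws with an 8 mm slot between them; over both, the jaws are 28 mm wide (x), 46 mm long (y) and rise from z = 8 to 30 mm. Pick it by the jaws' outer faces. It covers the back plate and rests on its flat top. Origin: centre of its underside, z up. Either way round is right.
- thick_standoff: Loose plain steel cylinder standing upright, 40 mm in diameter, 45 mm high, about 0.16 kg. Origin: centre of its underside, z up.
- setting_block: Loose black hard-plastic bar lying flat, 24 mm (its x) by 64 mm (its y) by 20 mm high, about 0.05 kg. Origin: centre of its underside, z up. Either way round is right.
- square_plate: Look-alike to leave alone: loose steel plate, square, 46 x 46 mm, 12 mm thick, with one dark hole mark. Origin: centre of its underside.
- thin_standoff: Look-alike to leave alone: loose steel cylinder standing upright, 24 mm in diameter, 45 mm high. Origin: centre of its underside.
Mind the look-alikes: they are no part of the job. Several things look just like the setting_block: the one meant starts nearest to the robot's base.

How it is judged:
At the end, for the whole second after the job is handed in: Plate, standoff and block on their recess floors, clamp on the plate (12 mm higher): each within 12 mm of the recess centre per axis (clamp also of the plate), 2.5 mm in height, 0.1 rad of level, 0.3 rad of the recess's long side, at rest. Look-alikes within 20 mm of their starts (x of back_plate in the frame of nest_wide between -0.012 and 0.012 m and y of back_plate in the frame of nest_wide between -0.012 and 0.012 m and z of back_plate in the frame of nest_wide between 0.0055 and 0.0105 m and angle between each of back_plate, glass_clamp, thick_standoff, setting_block's own z axis and vertical below 0.1 rad and linear speed of each of back_plate, glass_clamp, thick_standoff, setting_block below 0.02 m/s and angular speed of each of back_plate, glass_clamp, thick_standoff, setting_block below 0.2 rad/s and angle between the y axis of each of back_plate, glass_clamp and the y axis of nest_wide, either way round below 0.3 rad and x of glass_clamp in the frame of nest_wide between -0.012 and 0.012 m and y of glass_clamp in the frame of nest_wide between -0.012 and 0.012 m and z of glass_clamp in the frame of nest_wide between 0.0175 and 0.0225 m and horizontal distance between back_plate and glass_clamp below 0.012 m and x of thick_standoff in the frame of nest_round between -0.012 and 0.012 m and y of thick_standoff in the frame of nest_round between -0.012 and 0.012 m and z of thick_standoff in the frame of nest_round between 0.0055 and 0.0105 m and x of setting_block in the frame of nest_narrow between -0.012 and 0.012 m and y of setting_block in the frame of nest_narrow between -0.012 and 0.012 m and z of setting_block in the frame of nest_narrow between 0.0055 and 0.0105 m and angle between the y axis of setting_block and the y axis of nest_narrow, either way round below 0.3 rad and distance of each of square_plate, thin_standoff from where it was at the start of the episode below 0.02 m); the robot touches nothing.
It fails at once if the square plate is moved more than 20 mm (distance of square_plate from where it was at the start of the episode above 0.02 m).
It fails at once if the thin standoff is moved more than 20 mm or knocked over (distance of thin_standoff from where it was at the start of the episode above 0.02 m or angle between thin_standoff's own z axis and vertical above 0.5 rad).
It also fails if it takes over 112 s, if anything falls off the work surface, if the arm or the gripper's body presses on something with over 40 N, if the wrist force passes 120 N, or if a joint passes its speed limit or range.

## Working session

There is one attempt and no reset: what is moved stays moved. The work goes in short steps, Python scripts to look and compute and a tool call to move; the robot and the scene stay as the last step left them, time stands still between calls to the robot, and variables do not carry over. Pictures are saved under pics/ and viewed, at most 14 in all, crops included, and the job is handed in when it is done.

```bash
ls; mkdir -p pics; python3 - <<'E'
from station import *
import cv2
s=observe();print(s, finger_overhang)
for n in("top","side"):
    f=grab_frame(n);cv2.imwrite(f"pics/{n}0.png",f["pixels"][:,:,::-1]);print(n,f["intrinsics"],f["dist_coeffs"],f["R"],f["t"])
E
```

```text
pics
{'clock': 0.0, 'joint_pos': array([ 1.27299238e+00,  4.23818925e-01,  1.63070110e+00,  6.60057544e-06,
        1.08859011e+00, -1.89835802e-02]), 'dq': array([ 3.97000324e-05, -3.52908690e-04,  9.86861045e-04, -5.66098487e-04,
        3.97100987e-04, -1.05792706e-03]), 'joint_efforts': array([-3.21849388e-03, -5.44614995e+01, -2.73667341e+01,  6.41892012e-02,
        2.29530578e-02, -1.53986175e-04]), 'tcp_pos': array([0.17182248, 0.60036864, 0.24391099]), 'orientation': array([-1.22564356e-04,  1.38960520e-01,  9.90297631e-01, -7.48783177e-04]), 'ft_force': array([-0.11166811,  0.39254067,  0.68065068]), 'ft_torque': array([ 0.01555215, -0.02427144,  0.0539363 ]), 'grip_force': 0.0, 'finger_gap': 0.99554512143176} 0.022
top [[394.958859     0.         323.41789586]
 [  0.         394.958859   196.7374826 ]
 [  0.           0.           1.        ]] [-0.01833099  0.          0.          0.          0.        ] [[ 2.66837086e-03 -9.99904736e-01 -1.35424927e-02]
 [-9.92070542e-01 -9.45298762e-04 -1.25678740e-01]
 [ 1.25653965e-01  1.37704656e-02 -9.91978556e-01]] [0.01465555 0.55722875 0.84178662]
side [[365.63506442   0.         319.49261511]
 [  0.         365.63506442 199.7448299 ]
 [  0.           0.           1.        ]] [-0.03393986  0.          0.          0.          0.        ] [[ 0.92258565 -0.3857627   0.00478142]
 [-0.22122592 -0.53915372 -0.81263298]
 [ 0.31606141  0.74866575 -0.58275619]] [-0.50129002  0.15405582  0.60543145]
```

View pics/top0.png

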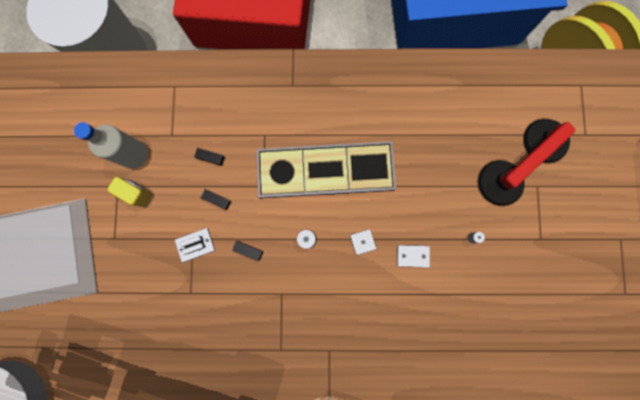

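View pics/side0.png

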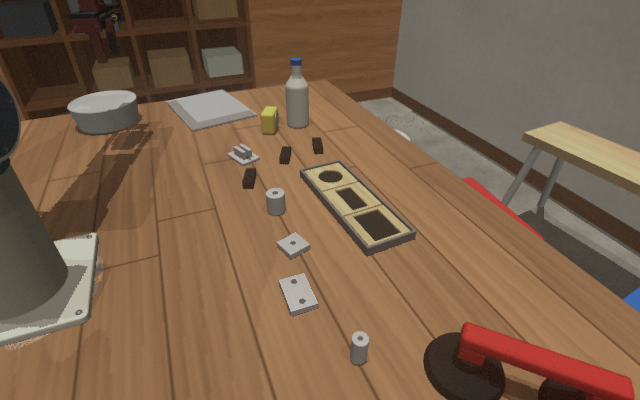

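The top view shows the tray at (260-395, 145-197): round recess at (282,172), narrow at (325,170), wide at (369,167). Also visible are the clamp (194,245), thick standoff (306,239), square plate (363,242), oblong plate (414,256) and thin standoff (478,237).
Setting-block candidates are (209,157), (216,199) and (248,250). The last has the lowest row and a column nearest the base, so it should be nearest; I'll check by distance.

```bash
cat > h.py <<'E'
import numpy as np, cv2
from station import *
def ray(f,uv,z):
    uv=np.asarray(uv,float).reshape(-1,1,2)
    n=cv2.undistortPoints(uv,f["intrinsics"],f["dist_coeffs"]).reshape(-1,2)
    R,t=f["R"],f["t"]; C=-R.T@t; d=np.c_[n,np.ones(len(n))]@R
    return C+d*((z-C[2])/d[:,2])[:,None]
def blob(f,mask,seed,z,r=32):
    """component nearest the seed -> world minAreaRect centre, sizes, long-side yaw, on plane z"""
    m=np.zeros_like(mask); u,v=seed; sl=np.s_[v-r:v+r,u-r:u+r]; m[sl]=mask[sl]
    n,l,st,c=cv2.connectedComponentsWithStats(m)
    ok=[i for i in range(1,n) if st[i,4]>20]
    k=min(ok,key=lambda i:np.hypot(*(c[i]-seed)))
    cs,_=cv2.findContours((l==k).astype(np.uint8),cv2.RETR_EXTERNAL,cv2.CHAIN_APPROX_NONE)
    P=ray(f,max(cs,key=len).reshape(-1,2),z)[:,:2].astype(np.float32)
    (cx,cy),(w,h),a=cv2.minAreaRect(P*1000)
    p=cv2.boxPoints(((cx,cy),(w,h),a)); e=max(p[1]-p[0],p[2]-p[1],key=np.linalg.norm)
    return np.array([cx,cy]).round(1),np.round(sorted([w,h]),1),round(float(np.arctan2(e[1],e[0])%np.pi),3)
def masks(f):
    h=cv2.cvtColor(f["pixels"],cv2.COLOR_RGB2HSV)
    return ((h[...,1]<60)&(h[...,2]>120)).astype(np.uint8),(h[...,2]<70).astype(np.uint8)
E
python3 - <<'E'
from h import *
f=grab_frame("top"); st,dk=masks(f)
for n,m,s,z in [("round",dk,(282,172),.013),("narrow",dk,(325,170),.013),("wide",dk,(369,167),.013),("plate",st,(414,256),.012),("clamp",st,(194,245),.008),("thick",st,(306,239),.045),("square",st,(363,242),.012),("thin",st,(478,237),.045),("blkA",dk,(209,157),.02),("blkB",dk,(216,199),.02),("blkC",dk,(248,250),.02)]:
    r=blob(f,m,s,z); print(n,*r,"dist",round(float(np.hypot(*r[0]))))
p=f["pixels"]; c=np.hstack([cv2.resize(p[215:275,165:275],None,fx=5,fy=5,interpolation=2),np.zeros((300,5,3),np.uint8)])
d=cv2.resize(p[140:210,190:400],(550,183),interpolation=2)
c=np.vstack([c[:,:550],d]); cv2.imwrite("pics/crop1.png",c[:,:,::-1])
E
```

```text
round [618.5 112.6] [48.4 49.3] 0.013 dist 629
narrow [623.8  12.2] [31.9 73.9] 1.638 dist 624
wide [629.7 -88.2] [54.2 78.1] 1.624 dist 636
plate [ 427.6 -184.4] [48.6 71.6] 1.541 dist 466
clamp [450.6 309.4] [56.2 80.7] 1.93 dist 547
thick [463.6  54.1] [38.8 41.3] 1.574 dist 467
square [458.4 -72.6] [47.7 47.8] 0.312 dist 464
thin [ 468.5 -320.2] [21.5 24.1] 1.572 dist 567
blkA [651.7 278.7] [21.1 65.5] 1.283 dist 709
blkB [552.8 260.1] [18.1 64.4] 1.15 dist 611
blkC [447.9 208.3] [10.1 19.6] 2.618 dist 494
```

View pics/crop1.png

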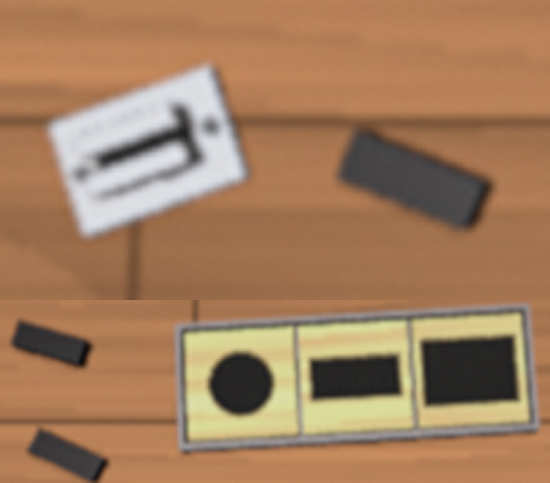

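The crop confirms the layout. Block C (crop 415,178; full image 248,250) is about 0.49 m from the base, against 0.61 m for B and 0.71 m for A, so C is the one meant. Next I'll refine C with a better mask and compute the move to the plate.

```bash
cat >> h.py <<'E'
def go(x,y,psi):
    """from here: rotation about tool z first, then dx,dy in the turned tool axes"""
    s=observe(); from scipy.spatial.transform import Rotation as Ro
    q=s["orientation"]; M=Ro.from_quat([q[1],q[2],q[3],q[0]]).as_matrix()
    yaw=np.arctan2(M[1,1],M[0,1]); d=(psi-yaw+np.pi/2)%np.pi-np.pi/2
    a=yaw+d; ty=np.array([np.cos(a),np.sin(a)]); tx=np.array([-np.sin(a),np.cos(a)])
    D=np.array([x,y])-s["tcp_pos"][:2]; z=M[:,2]
    print("t",round(float(s["clock"]),2),"rz",round(-d,3),"dx",(D@tx).round(4),"dy",(D@ty).round(4),"z",s["tcp_pos"][2].round(4),"tilt",z[:2].round(4),"j6",s["joint_pos"][5].round(2),"gap",round(float(s["finger_gap"]),3))
E
python3 - <<'E'
from h import *
f=grab_frame("top"); h=cv2.cvtColor(f["pixels"],cv2.COLOR_RGB2HSV)
m=((h[...,2]<100)&(h[...,1]<110)).astype(np.uint8)
for s in [(209,157),(216,199),(248,250)]: print(blob(f,m,s,.017,22))
go(.4276,-.1844,1.541-np.pi/2)
E
```

```text
(array([653.7, 281.2]), array([22.8, 64.9]), 1.283)
(array([554.2, 262.8]), array([21.7, 64.5]), 1.142)
(array([438.3, 186.1]), array([23.6, 64. ]), 1.186)
t 0.2 rz 1.322 dx -0.777 dy 0.279 z 0.2442 tilt [-0.0002 -0.0009] j6 -0.02 gap 0.996
```

Units first: shifts go in shares of 0.4 m and turns go in shares of 45 degrees. So 0.04 m is 0.1, 0.03 m is 0.075, 0.147 rad is 0.1872.

Call:
{"api": "pendant", "payload": {"increments": {"offsets":[[0, 0.075, 0, 0, 0, 0, 1], [0, 0.075, 0, 0, 0, 0, 1], [0, 0, 0, 0, 0, 0.1872, 1], [0, 0, 0, 0, 0, 0.1872, 1], [0, 0, 0, 0, 0, 0.1872, 1], [0, 0, 0, 0, 0, 0.1872, 1], [0, 0, 0, 0, 0, 0.1872, 1], [0, 0, 0, 0, 0, 0.1872, 1], [0, 0, 0, 0, 0, 0.1872, 1], [0, 0, 0, 0, 0, 0.1872, 1], [0, 0, 0, 0, 0, 0.1859, 1], [0, 0.1, 0, 0, 0, 0, 1], [0, 0.1, 0, 0, 0, 0, 1], [0, 0.1, 0, 0, 0, 0, 1], [0, 0.1, 0, 0, 0, 0, 1], [0, 0.1, 0, 0, 0, 0, 1], [0, 0.1, 0, 0, 0, 0, 1]]}}}

```text
clock: 1.9
tcp_pos: [0.4299, 0.651, 0.2443]
orientation: [0.0, 0.718, 0.696, -0.0]
ft_force: [-0.4, 0.3, 0.3]
finger_gap: 1.002
grip_force: 0.0
```

```bash
python3 -c "
from h import *
go(.4276,-.1844,1.541-np.pi/2)"
```

```text
t 1.9 rz -0.0 dx -0.8351 dy 0.0226 z 0.2443 tilt [-0.0004 -0.0005] j6 1.0 gap 1.002
```

In the tool's units: -0.04 m is -0.1, 0.001 m is 0.0025.

Call:
{"api": "pendant", "payload": {"increments": {"offsets":[[-0.1, 0.0025, 0, 0, 0, 0, 1], [-0.1, 0.0025, 0, 0, 0, 0, 1], [-0.1, 0.0025, 0, 0, 0, 0, 1], [-0.1, 0.0025, 0, 0, 0, 0, 1], [-0.1, 0.0025, 0, 0, 0, 0, 1], [-0.1, 0.0025, 0, 0, 0, 0, 1], [-0.1, 0.0025, 0, 0, 0, 0, 1], [-0.1, 0.0025, 0, 0, 0, 0, 1], [-0.1, 0.0025, 0, 0, 0, 0, 1], [-0.1, 0.0025, 0, 0, 0, 0, 1], [-0.1, 0.0025, 0, 0, 0, 0, 1], [-0.1, 0.0025, 0, 0, 0, 0, 1], [-0.1, 0.0025, 0, 0, 0, 0, 1], [-0.1, 0.0025, 0, 0, 0, 0, 1], [-0.1, 0.0025, 0, 0, 0, 0, 1], [-0.1, 0.0025, 0, 0, 0, 0, 1], [-0.1, 0.0025, 0, 0, 0, 0, 1], [-0.1, 0.0025, 0, 0, 0, 0, 1], [-0.1, 0.0025, 0, 0, 0, 0, 1], [0, 0, 0, 0, 0, 0, 1]]}}}

```text
clock: 3.9
tcp_pos: [0.4247, -0.1125, 0.2449]
orientation: [0.001, 0.719, 0.695, -0.0]
ft_force: [0.1, 0.2, 0.4]
finger_gap: 0.999
grip_force: 0.0
```

```bash
python3 -c "
from h import *
go(.4276,-.1844,1.541-np.pi/2)"
```

```text
t 3.9 rz -0.005 dx -0.0718 dy 0.0051 z 0.2449 tilt [ 0.0008 -0.001 ] j6 -0.25 gap 0.999
```

Call:
{"api": "pendant", "payload": {"increments": {"offsets":[[-0.09, 0.0075, 0, 0, 0, 0, 1], [-0.09, 0.005, 0, 0, 0, 0, 1], [0, 0, 0.1, 0, 0, 0, 1], [0, 0, 0.1, 0, 0, 0, 1], [0, 0, 0.1, 0, 0, 0, 1], [0, 0, 0.1, 0, 0, 0, 1], [0, 0, 0.05, 0, 0, 0, 1], [0, 0, 0, 0, 0, 0, 1], [0, 0, 0, 0, 0, 0, 1]]}}}

```text
clock: 4.8
tcp_pos: [0.4276, -0.1805, 0.0648]
orientation: [-0.0, 0.717, 0.697, -0.0]
ft_force: [0.3, -0.4, 0.4]
finger_gap: 1.001
grip_force: 0.0
```

```bash
python3 -c "
from h import *
go(.4276,-.1844,1.541-np.pi/2)"
```

```text
t 4.8 rz 0.0 dx -0.0039 dy 0.0001 z 0.0648 tilt [-0.0006  0.0004] j6 -0.4 gap 1.001
```

In the tool's units: 0.017 m is 0.0425, 0.013 m is 0.0325.

Call:
{"api": "pendant", "payload": {"increments": {"offsets":[[-0.01, 0, 0.0425, 0, 0, 0, 1], [0, 0, 0.0325, 0, 0, 0, 1], [0, 0, 0.0175, 0, 0, 0, 1], [0, 0, 0, 0, 0, 0, 1], [0, 0, 0, 0, 0, 0, 0.3], [0, 0, 0, 0, 0, 0, 0.3], [0, 0, 0, 0, 0, 0, 0.3], [0, 0, 0, 0, 0, 0, 0.3], [0, 0, 0, 0, 0, 0, 0.3], [0, 0, 0, 0, 0, 0, 0.3], [0, 0, 0, 0, 0, 0, 0.3], [0, 0, 0, 0, 0, 0, 0.3]]}}}

```text
clock: 6.0
tcp_pos: [0.4271, -0.185, 0.0278]
orientation: [-0.0, 0.718, 0.696, -0.0]
ft_force: [-2.0, -0.0, 4.8]
finger_gap: 0.517
grip_force: 30.0
```

```bash
python3 -c "
from h import *
go(.6297,-.0882,.0557)"
```

```text
t 6.0 rz -0.086 dx 0.0853 dy 0.2077 z 0.0278 tilt [-0.0004  0.0001] j6 -0.4 gap 0.517
```

In the tool's units: 0.035 m is 0.0875, 0.034 m is 0.085, -0.086 rad is -0.1095.

Call:
{"api": "pendant", "payload": {"increments": {"offsets":[[0, 0, -0.05, 0, 0, 0, 0.3], [0, 0, -0.075, 0, 0, 0, 0.3], [0, 0, -0.075, 0, 0, 0, 0.3], [0, 0, 0, 0, 0, -0.1095, 0.3], [0.035, 0.085, 0, 0, 0, 0, 0.3], [0.035, 0.085, 0, 0, 0, 0, 0.3], [0.035, 0.0875, 0, 0, 0, 0, 0.3], [0.035, 0.0875, 0, 0, 0, 0, 0.3], [0.035, 0.0875, 0, 0, 0, 0, 0.3], [0.035, 0.0875, 0, 0, 0, 0, 0.3], [0, 0, 0, 0, 0, 0, 0.3], [0, 0, 0, 0, 0, 0, 0.3]]}}}

```text
clock: 7.2
tcp_pos: [0.6299, -0.0889, 0.1067]
orientation: [-0.001, 0.687, 0.727, -0.0]
ft_force: [-0.9, 0.1, -3.8]
finger_gap: 0.521
grip_force: 30.0
```

```bash
python3 -c "
from h import *
go(.6297,-.0882,.0557)"
```

```text
t 7.2 rz 0.002 dx 0.0007 dy -0.0001 z 0.1067 tilt [-0.0016  0.0002] j6 -0.22 gap 0.521
```

In the tool's units: 0.03 m is 0.075, 0.02 m is 0.05.

Call:
{"api": "pendant", "payload": {"increments": {"offsets":[[0.0025, 0, 0.075, 0, 0, 0, 0.3], [0, 0, 0.05, 0, 0, 0, 0.3], [0, 0, 0.025, 0, 0, 0, 0.3], [0, 0, 0.0125, 0, 0, 0, 0.3], [0, 0, 0, 0, 0, 0, 0.3], [0, 0, 0, 0, 0, 0, 0.3]]}}}

```text
clock: 7.8
tcp_pos: [0.6306, -0.0888, 0.0435]
orientation: [0.0, 0.687, 0.727, 0.0]
ft_force: [-0.2, 0.9, -3.1]
finger_gap: 0.517
grip_force: 30.0
```

```bash
python3 -c "
from h import *
go(.6297,-.0882,.0557)"
```

```text
t 7.8 rz 0.0 dx 0.0006 dy -0.0009 z 0.0435 tilt [ 0.0011 -0.0002] j6 -0.21 gap 0.517
```

In the tool's units: -0.04 m is -0.1, -0.03 m is -0.075.

Call:
{"api": "pendant", "payload": {"increments": {"offsets":[[0, -0.0025, 0.005, 0, 0, 0, 0.3], [0, 0, 0, 0, 0, 0, 0.3], [0, 0, 0, 0, 0, 0, 0.66], [0, 0, 0, 0, 0, 0, 0.66], [0, 0, 0, 0, 0, 0, 0.66], [0, 0, -0.05, 0, 0, 0, 0.66], [0, 0, -0.075, 0, 0, 0, 0.8], [0, 0, -0.1, 0, 0, 0, 0.8], [0, 0, -0.1, 0, 0, 0, 0.8], [0, 0, 0, 0, 0, 0, 0.8]]}}}

```text
clock: 8.8
tcp_pos: [0.6328, -0.0891, 0.1769]
orientation: [0.004, 0.687, 0.727, 0.003]
ft_force: [0.6, 0.4, 0.0]
finger_gap: 0.8
grip_force: 0.0
```

```bash
python3 -c "
from h import *
go(.4506,.3094,1.93-np.pi/2)"
```

```text
t 8.8 rz -0.303 dx 0.4371 dy -0.0305 z 0.1769 tilt [ 0.0103 -0.0016] j6 -0.21 gap 0.8
```

In the tool's units: 0.04 m is 0.1, 0.036 m is 0.09, -0.101 rad is -0.1286.

Call:
{"api": "pendant", "payload": {"increments": {"offsets":[[0, 0, 0, 0, 0, -0.1286, 0.8], [0, 0, 0, 0, 0, -0.1286, 0.8], [0, 0, 0, 0, 0, -0.1286, 0.8], [0.09, -0.0075, 0, 0, 0, 0, 0.8], [0.09, -0.0075, 0, 0, 0, 0, 0.8], [0.09, -0.0075, 0, 0, 0, 0, 0.8], [0.09, -0.0075, 0, 0, 0, 0, 0.8], [0.09, -0.0075, 0, 0, 0, 0, 0.8], [0.09, -0.0075, 0, 0, 0, 0, 0.8], [0.09, -0.0075, 0, 0, 0, 0, 0.8], [0.09, -0.0075, 0, 0, 0, 0, 0.8], [0.09, -0.0075, 0, 0, 0, 0, 0.8], [0.09, -0.0075, 0, 0, 0, 0, 0.8], [0.09, 0, 0, 0, 0, 0, 0.8], [0.09, 0, 0, 0, 0, 0, 0.8], [0, 0, 0.1, 0, 0, 0, 0.8], [0, 0, 0.1, 0, 0, 0, 0.8], [0, 0, 0, 0, 0, 0, 0.8], [0, 0, 0, 0, 0, 0, 0.8]]}}}

```text
clock: 10.7
tcp_pos: [0.4489, 0.305, 0.0904]
orientation: [-0.0, 0.57, 0.822, -0.001]
ft_force: [0.8, -0.3, 0.9]
finger_gap: 0.801
grip_force: 0.0
```

```bash
python3 -c "
from h import *
go(.4506,.3094,1.93-np.pi/2)
f=grab_frame('top'); st,dk=masks(f)
print(blob(f,st,(369,167),.025,22))
cv2.imwrite('pics/c2.png',cv2.resize(f['pixels'][130:270,160:440],None,fx=2.8,fy=2.8,interpolation=2)[:,:,::-1])"
```

```text
t 10.7 rz -0.0 dx 0.0035 dy 0.0031 z 0.0904 tilt [-0.0019 -0.0012] j6 0.22 gap 0.801
(array([630.9, -88.6]), array([49.8, 73.1]), 1.624)
```

View pics/c2.png

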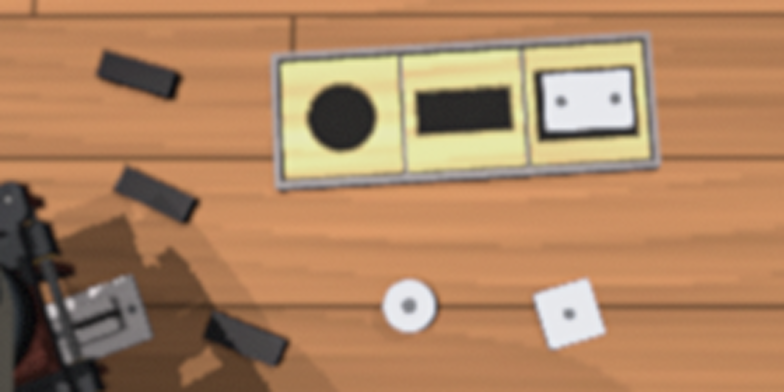

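The plate lies in the wide recess (crop 588,100), measured within about 1 mm of centre. On to the clamp.

In the tool's units: 0.02 m is 0.05, 0.01 m is 0.025.

Call:
{"api": "pendant", "payload": {"increments": {"offsets":[[0.0088, 0.0075, 0.05, 0, 0, 0, 0.8], [0, 0, 0.05, 0, 0, 0, 0.8], [0, 0, 0.025, 0, 0, 0, 0.8], [0, 0, 0.015, 0, 0, 0, 0.8], [0, 0, 0, 0, 0, 0, 0.1], [0, 0, 0, 0, 0, 0, 0.1], [0, 0, 0, 0, 0, 0, 0.1], [0, 0, 0, 0, 0, 0, 0.1], [0, 0, 0, 0, 0, 0, 0.1], [0, 0, 0, 0, 0, 0, 0.1], [0, 0, 0, 0, 0, 0, 0.1], [0, 0, 0, 0, 0, 0, 0.1], [0, 0, 0, 0, 0, 0, 0.1]]}}}

```text
clock: 12.05
tcp_pos: [0.451, 0.3098, 0.0349]
orientation: [0.0, 0.57, 0.822, 0.0]
ft_force: [-0.8, -0.7, 5.0]
finger_gap: 0.315
grip_force: 30.0
```

```bash
python3 -c "
from h import *
go(.6305,-.0885,.0557)"
```

```text
t 12.05 rz 0.303 dx -0.4076 dy 0.1571 z 0.0349 tilt [0.0001 0.0001] j6 0.22 gap 0.315
```

In the tool's units: -0.04 m is -0.1, -0.034 m is -0.085, 0.101 rad is 0.1286.

Call:
{"api": "pendant", "payload": {"increments": {"offsets":[[0, 0, -0.05, 0, 0, 0, 0.1], [0, 0, -0.1, 0, 0, 0, 0.1], [0, 0, -0.1, 0, 0, 0, 0.1], [0, 0, 0, 0, 0, 0.1286, 0.1], [0, 0, 0, 0, 0, 0.1286, 0.1], [0, 0, 0, 0, 0, 0.1286, 0.1], [0, 0.0775, 0, 0, 0, 0, 0.1], [-0.085, 0.0775, 0, 0, 0, 0, 0.1], [-0.085, 0.0775, 0, 0, 0, 0, 0.1], [-0.085, 0.08, 0, 0, 0, 0, 0.1], [-0.085, 0.08, 0, 0, 0, 0, 0.1], [-0.085, 0, 0, 0, 0, 0, 0.1], [-0.085, 0, 0, 0, 0, 0, 0.1], [-0.085, 0, 0, 0, 0, 0, 0.1], [-0.085, 0, 0, 0, 0, 0, 0.1], [-0.085, 0, 0, 0, 0, 0, 0.1], [-0.085, 0, 0, 0, 0, 0, 0.1], [-0.085, 0, 0, 0, 0, 0, 0.1], [-0.085, 0, 0, 0, 0, 0, 0.1], [0, 0, 0, 0, 0, 0, 0.1]]}}}

```text
clock: 14.05
tcp_pos: [0.6302, -0.0926, 0.1339]
orientation: [0.0, 0.688, 0.725, -0.001]
ft_force: [0.2, 0.0, -1.9]
finger_gap: 0.316
grip_force: 30.0
```

Call:
{"api": "pendant", "payload": {"increments": {"offsets":[[0, 0, 0, 0, 0, 0, 0.1], [0, 0, 0, 0, 0, 0, 0.1]]}}}

```text
clock: 14.25
tcp_pos: [0.63, -0.088, 0.1341]
orientation: [-0.001, 0.687, 0.727, -0.0]
ft_force: [0.0, 0.7, -2.6]
finger_gap: 0.315
grip_force: 30.0
```

```bash
python3 -c "
from h import *
go(.6305,-.0885,.0557)"
```

```text
t 14.25 rz 0.001 dx -0.0005 dy 0.0005 z 0.1341 tilt [-0.0012  0.0004] j6 -0.21 gap 0.315
```

Lowering to about 0.062 and then gently down to 0.060.

In the tool's units: 0.03 m is 0.075, 0.02 m is 0.05.

Call:
{"api": "pendant", "payload": {"increments": {"offsets":[[0, 0, 0.075, 0, 0, 0, 0.1], [0, 0, 0.05, 0, 0, 0, 0.1], [0, 0, 0.0375, 0, 0, 0, 0.1], [0, 0, 0.015, 0, 0, 0, 0.1], [0, 0, 0, 0, 0, 0, 0.1], [0, 0, 0.0075, 0, 0, 0, 0.1], [0, 0, 0, 0, 0, 0, 0.1]]}}}

```text
clock: 14.95
tcp_pos: [0.631, -0.0888, 0.0613]
orientation: [0.0, 0.687, 0.727, 0.0]
ft_force: [-1.2, 0.0, -2.9]
finger_gap: 0.318
grip_force: 30.0
```

```bash
python3 -c "
from h import *
print(observe()['ft_force']);go(.6305,-.0885,.0557)"
```

```text
[-1.21026688  0.03650097 -2.87314928]
t 14.95 rz 0.0 dx 0.0004 dy -0.0005 z 0.0613 tilt [ 0.0012 -0.0002] j6 -0.21 gap 0.318
```

In the tool's units: -0.04 m is -0.1, -0.03 m is -0.075.

Call:
{"api": "pendant", "payload": {"increments": {"offsets":[[0, 0, 0.0025, 0, 0, 0, 0.1], [0, 0, 0, 0, 0, 0, 0.1], [0, 0, 0, 0, 0, 0, 0.5], [0, 0, 0, 0, 0, 0, 0.5], [0, 0, 0, 0, 0, 0, 0.5], [0, 0, -0.05, 0, 0, 0, 0.5], [0, 0, -0.075, 0, 0, 0, 0.7], [0, 0, -0.1, 0, 0, 0, 0.8], [0, 0, -0.025, 0, 0, 0, 0.8], [0, 0, 0, 0, 0, 0, 0.8], [0, 0, 0, 0, 0, 0, 0.8]]}}}

```text
clock: 16.05
tcp_pos: [0.6299, -0.0888, 0.1589]
orientation: [-0.0, 0.687, 0.727, -0.0]
ft_force: [0.2, -0.4, 0.0]
finger_gap: 0.795
grip_force: 0.0
```

```bash
python3 -c "
from h import *
go(.4383,.1861,1.186-np.pi/2)"
```

```text
t 16.05 rz 0.441 dx 0.1829 dy -0.2808 z 0.1589 tilt [-0.001   0.0001] j6 -0.21 gap 0.795
```

In the tool's units: 0.04 m is 0.1, -0.0312 m is -0.078, 0.147 rad is 0.1872.

Call:
{"api": "pendant", "payload": {"increments": {"offsets":[[0, 0, 0, 0, 0, 0.1872, 0.8], [0, 0, 0, 0, 0, 0.1872, 0.8], [0, 0, 0, 0, 0, 0.1872, 0.8], [0.0508, -0.078, 0, 0, 0, 0, 0.8], [0.0508, -0.078, 0, 0, 0, 0, 0.8], [0.0508, -0.078, 0, 0, 0, 0, 0.8], [0.0508, -0.078, 0, 0, 0, 0, 0.8], [0.0508, -0.078, 0, 0, 0, 0, 0.8], [0.0508, -0.078, 0, 0, 0, 0, 0.8], [0.0508, -0.078, 0, 0, 0, 0, 0.8], [0.0508, -0.078, 0, 0, 0, 0, 0.8], [0.0508, -0.078, 0, 0, 0, 0, 0.8], [0, 0, 0.1, 0, 0, 0, 0.8], [0, 0, 0.1, 0, 0, 0, 0.8], [0, 0, 0, 0, 0, 0, 0.8], [0, 0, 0, 0, 0, 0, 0.8]]}}}

```text
clock: 17.65
tcp_pos: [0.4376, 0.1854, 0.0786]
orientation: [-0.0, 0.829, 0.559, -0.002]
ft_force: [0.3, -1.1, 0.0]
finger_gap: 0.799
grip_force: 0.0
```

```bash
python3 -c "
from h import *
go(.4383,.1861,1.186-np.pi/2)
f=grab_frame('top')
cv2.imwrite('pics/c3.png',cv2.resize(f['pixels'][130:270,160:440],None,fx=2.8,fy=2.8,interpolation=2)[:,:,::-1])"
```

```text
t 17.65 rz -0.0 dx 0.0009 dy 0.0003 z 0.0786 tilt [-0.004  -0.0016] j6 0.76 gap 0.799
```

View pics/c3.png

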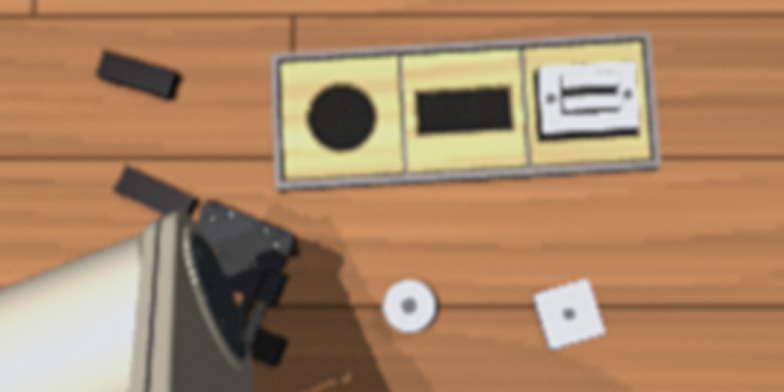

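The clamp sits squarely on the plate (crop 590,97), and the gripper is over block C. Lowering and gripping.

In the tool's units: 0.02 m is 0.05, 0.017 m is 0.0425.

Call:
{"api": "pendant", "payload": {"increments": {"offsets":[[0.0025, 0, 0.05, 0, 0, 0, 0.8], [0, 0, 0.0425, 0, 0, 0, 0.8], [0, 0, 0.02, 0, 0, 0, 0.8], [0, 0, 0.0125, 0, 0, 0, 0.8], [0, 0, 0, 0, 0, 0, 0.1], [0, 0, 0, 0, 0, 0, 0.1], [0, 0, 0, 0, 0, 0, 0.1], [0, 0, 0, 0, 0, 0, 0.1], [0, 0, 0, 0, 0, 0, 0.1], [0, 0, 0, 0, 0, 0, 0.1], [0, 0, 0, 0, 0, 0, 0.1], [0, 0, 0, 0, 0, 0, 0.1], [0, 0, 0, 0, 0, 0, 0.1]]}}}

```text
clock: 19.0
tcp_pos: [0.4392, 0.1869, 0.0298]
orientation: [-0.0, 0.829, 0.559, -0.0]
ft_force: [-0.5, -0.5, 4.2]
finger_gap: 0.273
grip_force: 30.0
```

```bash
python3 -c "
from h import *
go(.6240,.0122,.0557)"
```

```text
t 19.0 rz -0.441 dx -0.1847 dy 0.1748 z 0.0298 tilt [-0. -0.] j6 0.76 gap 0.273
```

In the tool's units: -0.04 m is -0.1, -0.03 m is -0.075, -0.147 rad is -0.1872.

Call:
{"api": "pendant", "payload": {"increments": {"offsets":[[0, 0, -0.05, 0, 0, 0, 0.1], [0, 0, -0.075, 0, 0, 0, 0.1], [0, 0, -0.1, 0, 0, 0, 0.1], [0, 0, 0, 0, 0, -0.1872, 0.1], [0, 0, 0, 0, 0, -0.1872, 0.1], [0, 0, 0, 0, 0, -0.1872, 0.1], [-0.066, 0.0625, 0, 0, 0, 0, 0.1], [-0.066, 0.0625, 0, 0, 0, 0, 0.1], [-0.066, 0.0625, 0, 0, 0, 0, 0.1], [-0.066, 0.0625, 0, 0, 0, 0, 0.1], [-0.066, 0.0625, 0, 0, 0, 0, 0.1], [-0.066, 0.0625, 0, 0, 0, 0, 0.1], [-0.066, 0.0625, 0, 0, 0, 0, 0.1], [0, 0, 0, 0, 0, 0, 0.1], [0, 0, 0.075, 0, 0, 0, 0.1], [0, 0, 0.05, 0, 0, 0, 0.1], [0, 0, 0.0375, 0, 0, 0, 0.1], [0, 0, 0.015, 0, 0, 0, 0.1], [0, 0, 0, 0, 0, 0, 0.1], [0, 0, 0, 0, 0, 0, 0.1]]}}}

```text
clock: 21.0
tcp_pos: [0.6248, 0.0123, 0.0493]
orientation: [0.0, 0.687, 0.727, 0.0]
ft_force: [-0.6, -0.7, -0.2]
finger_gap: 0.268
grip_force: 30.0
```

```bash
python3 -c "
from h import *
go(.6240,.0122,.0557)"
```

```text
t 21.0 rz 0.001 dx -0.0001 dy -0.0008 z 0.0493 tilt [ 0.0009 -0.    ] j6 -0.06 gap 0.268
```

In the tool's units: -0.04 m is -0.1, -0.03 m is -0.075.

Call:
{"api": "pendant", "payload": {"increments": {"offsets":[[0, -0.0025, 0.01, 0, 0, 0, 0.1], [0, 0, 0.005, 0, 0, 0, 0.1], [0, 0, 0, 0, 0, 0, 0.1], [0, 0, 0, 0, 0, 0, 0.45], [0, 0, 0, 0, 0, 0, 0.45], [0, 0, 0, 0, 0, 0, 0.45], [0, 0, -0.05, 0, 0, 0, 0.45], [0, 0, -0.075, 0, 0, 0, 0.6], [0, 0, -0.1, 0, 0, 0, 0.8], [0, 0, -0.025, 0, 0, 0, 0.8], [0, 0, 0, 0, 0, 0, 0.8], [0, 0, 0, 0, 0, 0, 0.8]]}}}

```text
clock: 22.2
tcp_pos: [0.6227, 0.0121, 0.1419]
orientation: [-0.0, 0.687, 0.727, -0.0]
ft_force: [-1.2, 0.3, -1.1]
finger_gap: 0.799
grip_force: 0.0
```

```bash
python3 -c "
from h import *
go(.4636,.0541,.0557)"
```

```text
t 22.2 rz 0.0 dx 0.0508 dy -0.1565 z 0.1419 tilt [-0.0011  0.    ] j6 -0.06 gap 0.799
```

In the tool's units: -0.0325 m is -0.0813, 0.02 m is 0.05.

Call:
{"api": "pendant", "payload": {"increments": {"offsets":[[0.025, -0.0775, 0, 0, 0, 0, 0.8], [0.025, -0.0775, 0, 0, 0, 0, 0.8], [0.025, -0.0775, 0, 0, 0, 0, 0.8], [0.025, -0.0775, 0, 0, 0, 0, 0.8], [0.0268, -0.0813, 0, 0, 0, 0, 0.8], [0, 0, 0.075, 0, 0, 0, 0.8], [0, 0, 0.05, 0, 0, 0, 0.8], [0, 0, 0, 0, 0, 0, 0.8], [0, 0, 0, 0, 0, 0, 0.8]]}}}

```text
clock: 23.1
tcp_pos: [0.4634, 0.0538, 0.0917]
orientation: [-0.001, 0.687, 0.727, -0.001]
ft_force: [0.6, 0.4, 0.4]
finger_gap: 0.797
grip_force: 0.0
```

```bash
python3 -c "
from h import *
go(.4636,.0541,.0557)"
```

```text
t 23.1 rz 0.0 dx 0.0003 dy 0.0002 z 0.0917 tilt [-0.003  -0.0003] j6 0.03 gap 0.797
```

In the tool's units: 0.02 m is 0.05, 0.01 m is 0.025.

Call:
{"api": "pendant", "payload": {"increments": {"offsets":[[0, 0, 0.05, 0, 0, 0, 0.8], [0, 0, 0.05, 0, 0, 0, 0.8], [0, 0, 0.025, 0, 0, 0, 0.8], [0, 0, 0, 0, 0, 0, 0.8], [0, 0, 0, 0, 0, 0, 0.2], [0, 0, 0, 0, 0, 0, 0.2], [0, 0, 0, 0, 0, 0, 0.2], [0, 0, 0, 0, 0, 0, 0.2], [0, 0, 0, 0, 0, 0, 0.2], [0, 0, 0, 0, 0, 0, 0.2], [0, 0, 0, 0, 0, 0, 0.2], [0, 0, 0, 0, 0, 0, 0.2]]}}}

```text
clock: 24.3
tcp_pos: [0.4643, 0.054, 0.0431]
orientation: [0.0, 0.687, 0.727, 0.0]
ft_force: [-1.0, -0.2, 6.5]
finger_gap: 0.437
grip_force: 30.0
```

```bash
python3 -c "
from h import *
go(.6185,.1126,.0557)"
```

```text
t 24.3 rz 0.0 dx 0.05 dy 0.1573 z 0.0431 tilt [0.0002 0.    ] j6 0.03 gap 0.437
```

In the tool's units: 0.032 m is 0.08, 0.031 m is 0.0775.

Call:
{"api": "pendant", "payload": {"increments": {"offsets":[[0, 0, -0.05, 0, 0, 0, 0.2], [0, 0, -0.075, 0, 0, 0, 0.2], [0, 0, -0.075, 0, 0, 0, 0.2], [0.025, 0.0775, 0, 0, 0, 0, 0.2], [0.025, 0.0775, 0, 0, 0, 0, 0.2], [0.025, 0.0775, 0, 0, 0, 0, 0.2], [0.025, 0.08, 0, 0, 0, 0, 0.2], [0.025, 0.08, 0, 0, 0, 0, 0.2], [0, 0, 0, 0, 0, 0, 0.2], [0, 0, 0.075, 0, 0, 0, 0.2], [0, 0, 0.05, 0, 0, 0, 0.2], [0, 0, 0.025, 0, 0, 0, 0.2], [0, 0, 0, 0, 0, 0, 0.2], [0, 0, 0, 0, 0, 0, 0.2]]}}}

```text
clock: 25.7
tcp_pos: [0.6182, 0.1126, 0.0631]
orientation: [0.0, 0.687, 0.727, 0.0]
ft_force: [0.2, -0.3, -1.8]
finger_gap: 0.442
grip_force: 30.0
```

```bash
python3 -c "
from h import *
go(.6185,.1126,.0557)"
```

```text
t 25.7 rz 0.0 dx 0.0 dy 0.0003 z 0.0631 tilt [0.0002 0.    ] j6 0.11 gap 0.442
```

In the tool's units: -0.04 m is -0.1, 0.03 m is 0.075.

Call:
{"api": "pendant", "payload": {"increments": {"offsets":[[0, 0, 0.01, 0, 0, 0, 0.2], [0, 0, 0.005, 0, 0, 0, 0.2], [0, 0, 0, 0, 0, 0, 0.2], [0, 0, 0, 0, 0, 0, 0.2], [0, 0, 0, 0, 0, 0, 0.7], [0, 0, 0, 0, 0, 0, 0.7], [0, 0, 0, 0, 0, 0, 0.7], [0, 0, 0, 0, 0, 0, 0.7], [0, 0, -0.05, 0, 0, 0, 0.7], [0, 0, -0.1, 0, 0, 0, 0.8], [0, 0, -0.1, 0, 0, 0, 0.8], [0, -0.1, 0, 0, 0, 0, 0.8], [0, -0.1, 0, 0, 0, 0, 0.8], [0.075, -0.1, 0, 0, 0, 0, 0.8], [0.1, -0.1, 0, 0, 0, 0, 0.8], [0.1, 0, 0, 0, 0, 0, 0.8], [0.1, 0, 0, 0, 0, 0, 0.8], [0.1, 0, 0, 0, 0, 0, 0.8], [0, 0, 0, 0, 0, 0, 0.8], [0, 0, 0, 0, 0, 0, 0.8]]}}}

```text
clock: 27.7
tcp_pos: [0.4523, 0.2895, 0.1566]
orientation: [0.0, 0.686, 0.727, -0.0]
ft_force: [1.0, -1.2, -0.3]
finger_gap: 0.801
grip_force: 0.0
```

```bash
python3 - <<'E'
from h import *
f=grab_frame("top"); st,dk=masks(f); h=cv2.cvtColor(f["pixels"],cv2.COLOR_RGB2HSV)
for n,s,z in [("thick",(282,168),.058),("clamp",(369,165),.033),("square",(363,242),.012),("thin",(478,237),.045)]: print(n,*blob(f,st,s,z,22))
go(.6,.1,0)
g=grab_frame("side")
a=cv2.resize(f['pixels'][130:210,240:420],(720,320),interpolation=2)
b=cv2.resize(g['pixels'][140:260,270:450],(405,270),interpolation=2)
b=np.pad(b,((0,0),(0,315),(0,0)))
cv2.imwrite('pics/c4.png',np.vstack([a,b])[:,:,::-1])
E
```

```text
thick [619.9 112.7] [39.6 40.1] 0.0
clamp [632.  -88.7] [57.2 81.5] 1.628
square [458.4 -72.5] [47.8 47.8] 1.883
thin [ 468.5 -320.2] [21.5 24.1] 1.572
t 27.75 rz 0.057 dx -0.1886 dy 0.1477 z 0.1565 tilt [-0.0006 -0.0006] j6 0.49 gap 0.803
```

View pics/c4.png

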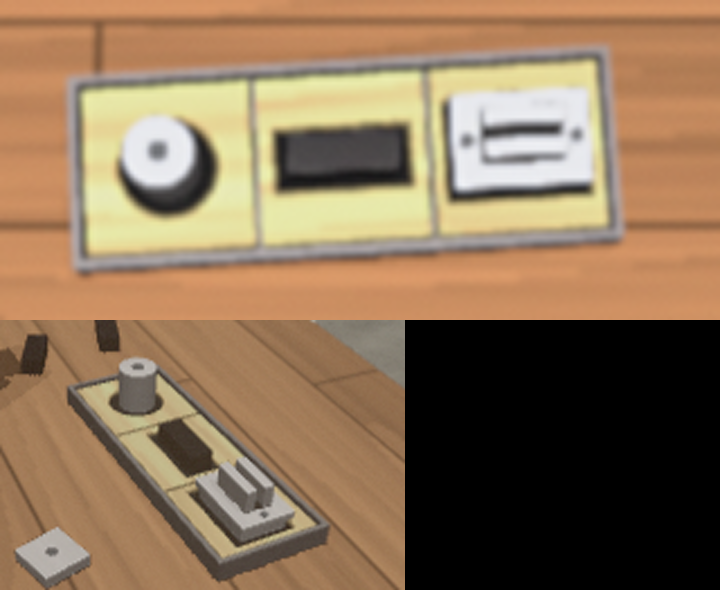

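The standoff stands in the round recess (158,152). The block lies inside the narrow recess (344,153), and the clamp is flat on the plate (520,143). The look-alikes haven't moved and the gripper is clear, so I'm handing in.

```bash
python3 -c "
from station import *
print(job_done())"
```

```text
the job is handed in; nothing more can be done
None
```

I handed the job in at about 28 s, with no verdict returned. The final pictures show the plate and clamp in the wide recess, the thick standoff in the round one and the nearest black block in the narrow one, with the look-alikes where they started.

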